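# Take the cover off the control box and hold it level

### The job

The test meter is lying on the loose cover of the blue control box: pick it up and set it down gently, face up, on the black rubber mat, and let go of it. Then lift the cover straight up off the box and hold it there steady and level, with its plate about 10 cm above the box mouth, so that a colleague can look inside; finish while still holding it in the air. Leave the screwdriver and the pliers in the tool tray where they are.

Things in the scene. Friction and masses are not known exactly. Their poses are not given: they have to be found in the camera images.
- meter_center (a point): Centre (half-way up, 18 mm above its underside) of the handheld test meter: a dark block 50 mm wide (its x) x 125 mm long (its y) x 36 mm thick (z, face up), about 0.25 kg, with a grey face, screen and round dial. It starts lying face up on the part of the cover on the robot's side of the handle, its length roughly parallel to the handle; grasp it across its 50 mm width.
- cover_handle (a point): Centre of the grip bar of the cover's handle. The bar is steel, 110 mm long (along y of this frame), 12 mm wide (x) and 10 mm high; its centre is 39 mm above the cover's top face, so there is a 34 mm gap under it. It stands on two legs, 100 mm apart, across the middle of the cover; the cover balances when pinched at the middle of the bar. Axes as the cover: x along its 260 mm side, z up.
- cover_plate (a point): Centre of the underside of the cover's plate. The cover is a loose blue plate 260 mm (x) x 170 mm (y) x 5 mm thick, about 0.4 to 0.75 kg with its handle (its screws are already out). A rubber-faced lip 8 mm deep hangs below the plate and sits inside the box mouth with about 4 mm play. Seated, this point coincides with box_mouth. The handle's bar is 44 mm above this point.
- box_mouth (a point): Centre of the box's open top, at rim height, 90 mm above the bench. The box is fixed to the bench: blue, 250 mm (x) x 160 mm (y) x 90 mm high, walls 6 mm, three round cable glands sticking out 22 mm on its -x side.
- housing: The same fixed blue control box; origin at the centre of its underside on the bench, axes as box_mouth.
- mat: Black rubber mat fixed to the bench beside the box, 170 mm (x) x 160 mm (y) x 4 mm thick, empty; origin at the centre of its underside, on the bench. On either side of the box.
- tray: Shallow open steel tool tray fixed to the bench on the other side of the box from the mat, 190 mm (x) x 150 mm (y) x 22 mm high, holding the screwdriver and the pliers; origin at the centre of its underside.
- screwdriver: Screwdriver, 160 mm long, lying along its x in the tray; to be left alone. Origin at its underside.
- pliers: Pliers, about 140 mm long, 45 mm wide and 12 mm thick, lying along their x in the tray; to be left alone. Origin at their underside near the middle.
Mind the look-alikes: they are no part of the job. Leave any yellow look-alike of the part that bears meter_center alone. Of the things shaped like the mat, the black one is meant.

How it is judged:
On the way, in this order (a step that is already met when the one before it is completed fails the run):
1. the meter lies face up on the mat, let go, with the cover still seated on the box (x of meter_center in the frame of mat between -0.085 and 0.085 m and y of meter_center in the frame of mat between -0.08 and 0.08 m and height (world z) of meter_center below 0.03 m and angle between meter_center's own z axis and vertical below 0.12 rad and contact force between meter and mat above 0.5 N and contact force between meter and the arm below 0.1 N and contact force between meter and the fingers below 0.1 N and linear speed of meter below 0.03 m/s and z of cover_plate in the frame of box_mouth below 0.006 m), for 0.2 s.
2. the cover is lifted clear of the box, level, in the gripper (z of cover_plate in the frame of box_mouth above 0.025 m and contact force between cover and the fingers above 2 N and contact force between cover and housing below 0.05 N and contact force between cover and meter below 0.05 N and angle between cover_plate's own z axis and vertical below 0.12 rad), for 0.2 s.
At the end, for the whole second after the job is handed in: Cover held in the gripper, touching nothing else, 65-150 mm above the box mouth, within 50 mm of straight over it, 0.12 rad of level, under 0.03 m/s and 0.15 rad/s; meter flat, face up, at rest and released, its centre on the mat; screwdriver and pliers within 30 mm of their start (contact force between cover and the fingers above 2 N and contact force between cover and housing below 0.05 N and contact force between cover and meter below 0.05 N and angle between each of cover_plate, meter_center's own z axis and vertical below 0.12 rad and z of cover_plate in the frame of box_mouth between 0.065 and 0.15 m and horizontal distance between cover_plate and box_mouth below 0.05 m and linear speed of each of cover, meter below 0.03 m/s and angular speed of cover below 0.15 rad/s and x of meter_center in the frame of mat between -0.085 and 0.085 m and y of meter_center in the frame of mat between -0.08 and 0.08 m and height (world z) of meter_center below 0.03 m and contact force between meter and mat above 0.5 N and contact force between meter and the arm below 0.1 N and contact force between meter and the fingers below 0.1 N and distance of each of screwdriver, pliers from where it was at the start of the episode below 0.03 m); the arm keeps its last pose, push and grip.
It fails at once if the cover is lifted with the meter still on it (z of cover_plate in the frame of box_mouth above 0.015 m and contact force between cover and meter above 0.1 N).
It fails at once if the cover tips more than 0.35 rad (20 degrees) (angle between cover_plate's own z axis and vertical above 0.35 rad).
It fails at once if the meter is dropped or thrown (moving faster than 0.5 m/s out of the gripper) (linear speed of meter above 0.5 m/s and contact force between meter and the fingers below 0.05 N).
It fails at once if a bystander (screwdriver, pliers) is moved by more than 30 mm (distance of any of screwdriver, pliers from where it was at the start of the episode above 0.03 m).
It also fails if it takes over 54 s, if anything falls off the work surface, if the arm or the gripper's body presses on something with over 40 N, if the wrist force passes 120 N, or if a joint passes its speed limit or range.

### The arm

A 6-joint arm with a two-finger parallel gripper is mounted at the origin on the work surface. World frame = base frame: x ahead of the robot, y to its left, z up, the work surface at z = 0. Lengths are in m, angles in rad, forces in N, time in s.
With the tool pointing down it reaches from about 0.35 to 0.875 m from the base axis. Payload 4.2 kg.
Tool frame: the origin (TCP) lies midway between the tips of the shut fingers; the grasp point (between the pads) lies 19 mm behind it (hold_point_z is the distance from the TCP to the grasp point, in m); z points along the fingers, y is the line along which they close (so a half turn about z gives the same grasp; the last joint's range is limited). The gripper opens to 85 mm and grips with 20 to 120 N. Pads are 22 mm wide; open, the fingers measure 114 mm over their backs; the gripper's body (76 mm by 85 mm) begins 54 mm behind the grasp point. The pads swing forward as they close: fully open they stand 13 mm farther back than shut.
Start: joints at [1.416, 0.385, 0.008, 0, -1.194, -0.259], TCP at [0.251, 0.572, 0.231] pointing down, gripper open.
Joint ranges: [-3.14, 3.14], [-1.21, 2.06], [-1.07, 1.41], [-3.16, 2.05], [-2.99, -0.16], [-3.1, 3.1]. Speed limits (rad/s): [2.79, 2.79, 3.14, 3.14, 3.14, 3.14].

### API

Orientations are given as [roll, pitch, yaw] about the fixed x, y, z axes, in that order (R = Rz(yaw) Ry(pitch) Rx(roll)).
In Python, from rig import state, read_camera, get_calibration, sign_off, hold_point_z gives the robot as it stands.
- The arm moves only by the shell command python3 -m crank 'ROWS'. ROWS is JSON, one flat list of numbers, 5 for each row, row after row: the finger opening in m, from 0 to 0.0854, then the shift along the tool's x, y, z in m, then the turn about the tool's z in rad. A call has 1 to 10 rows; each row shifts and turns the commanded pose from where the row before left it, along the tool's axes as they then stand; what a row does not reach is not made up. A row lasts 1/12 s, in which the tool goes at most 41.7 mm and 7.16 degrees, less where a joint would pass 70% of its speed; a pose out of reach is approached as far as the arm can. A call with a gripper value outside its range is refused whole. The fingers move at their own pace and stop on an object; the grip force is fixed at half the most. Time passes only in rows, so rows that do not move let the fingers close. It gives the time, the measured TCP pose, the force, the opening and the grip force at its end, in the units of the state.
- state(): the state, without advancing time (a new reading comes with each control period).
- read_camera(name): name is "scene" or "top"; returns (picture, depth): 400x640x3 uint8, blue, green, red; 400x640 float32, m along the optical axis (not along the pixel's ray), 0 where there is no reading.
- get_calibration(name): a dict with "mtx" (3x3 intrinsics, pixels), "k1" (the pictures are not rectified: a ray, as slopes to the right and down, at radius r is drawn at 1 + k1 r^2 times it, then the intrinsics apply), "world_from_camera" (4x4, takes a point from camera to world coordinates). Camera axes: x right, y up, looking along -z (the intrinsics and any distortion apply to the point x, -y, -z); pixel columns grow to the right and rows downward; lengths in m; the calibration is good to about 2 mm. A picture is of the moment at which its call begins. get_calibration takes no time and is no camera call.
- sign_off(): hands the job in; it is judged then, once.
The state is a dict: "time_s": time; "q": joint angles; "qd": joint speeds; "joint_efforts": joint torques, N m; "ee_pos": TCP position; "eef_rot": TCP orientation; "ft_force": force on the tool from outside, world axes, zero at the start; "moment": the same for the moment, N m; "width": finger opening in m; "grip_force": force on a finger pad.
Only numpy, scipy, OpenCV 4.12 (cv2) and the standard library are available. Lean on these libraries where they do the work, as an engineer would, in place of code of your own. Each camera call takes 0.05 s, during which the arm holds its last target. There are 200 camera calls.

## Working session

There is one attempt and no reset: what is moved stays moved. The work goes in short steps, Python scripts to look and compute and a shell command to move; the robot and the scene stay as the last step left them, time stands still between calls to the robot, and variables do not carry over. Pictures are saved under pics/ and viewed, at most 10 in all, crops included, and the job is handed in when it is done.

```bash
mkdir -p pics; cat > h.py <<'E'
import numpy as np, cv2
from rig import *
def grab(n,f=None):
    im,d=read_camera(n)
    if f: cv2.imwrite('pics/'+f,im)
    return im,d
def rays(n,uv):
    c=get_calibration(n);K=np.array(c['mtx'],float);T=np.array(c['world_from_camera'])
    p=cv2.undistortPoints(np.array(uv,float).reshape(-1,1,2),K,np.array([c['k1'],0,0,0.])).reshape(-1,2)
    # model: drawn = ray*(1+k1 r^2)
    d=np.c_[p[:,0],-p[:,1],-np.ones(len(p))]
    return T[:3,3],d@T[:3,:3].T
def onplane(n,uv,z):
    o,d=rays(n,uv); return o+d*((z-o[2])/d[:,2])[:,None]
def cloud(n,dep):
    v,u=np.mgrid[0:400,0:640]; o,d=rays(n,np.c_[u.ravel(),v.ravel()])
    return (o+d*dep.ravel()[:,None]).reshape(400,640,3)
E
python3 - <<'E'
from h import *
a,_=grab('scene','s0.png');b,d=grab('top','t0.png')
np.savez('t0.npz',b=b,d=d,a=a)
print(hold_point_z,state())
for n in('scene','top'):print(get_calibration(n))
E
```

```text
0.0187 {'time_s': 0.1, 'q': array([ 1.41556253e+00,  3.85489136e-01,  6.75962603e-03, -4.05864119e-04,
       -1.19404827e+00, -2.58603560e-01]), 'qd': array([-0.00079869, -0.00105658,  0.00275888,  0.00194489, -0.00125217,
        0.00152739]), 'joint_efforts': array([-7.44854060e-04, -3.93315196e+01,  1.88931370e+01,  4.19804424e+00,
       -2.56199790e-03,  5.02964070e-06]), 'ee_pos': array([0.25110691, 0.57175599, 0.23032848]), 'eef_rot': array([ 3.13958062e+00, -1.42161941e-04, -4.13986900e-01]), 'ft_force': array([-0.54029495,  0.87920288, -0.09056565]), 'moment': array([0.01999786, 0.04704816, 0.02892242]), 'grip_force': 0.0, 'width': 0.08525740310992004}
{'mtx': array([[409.72986335,   0.        , 313.07210484],
       [  0.        , 409.72986335, 197.02812319],
       [  0.        ,   0.        ,   1.        ]]), 'k1': -0.06705717117228203, 'world_from_camera': array([[ 0.76092504, -0.45289926,  0.46462387,  1.09679133],
       [ 0.64872366,  0.51749301, -0.55799516, -0.53518775],
       [ 0.01227599,  0.72600499,  0.68757986,  0.91717344],
       [ 0.        ,  0.        ,  0.        ,  1.        ]])}
{'mtx': array([[452.83891119,   0.        , 323.34626225],
       [  0.        , 452.83891119, 204.01590891],
       [  0.        ,   0.        ,   1.        ]]), 'k1': 0.02281778681988567, 'world_from_camera': array([[-0.0080027 ,  0.99800372, -0.06264613,  0.44678579],
       [-0.99986982, -0.00710843,  0.01448481,  0.12824059],
       [ 0.01401058,  0.06275389,  0.99793069,  1.69035475],
       [ 0.        ,  0.        ,  0.        ,  1.        ]])}
```

View pics/s0.png

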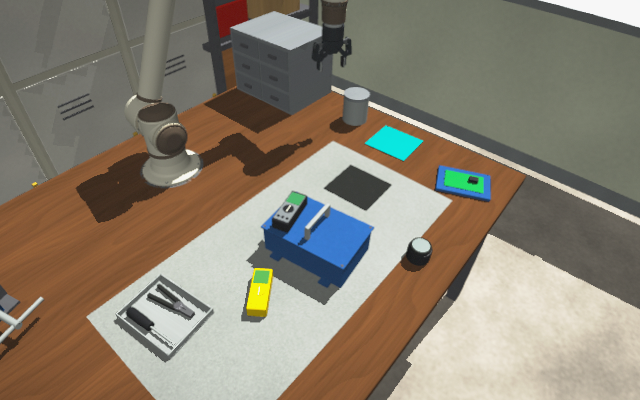

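View pics/t0.png

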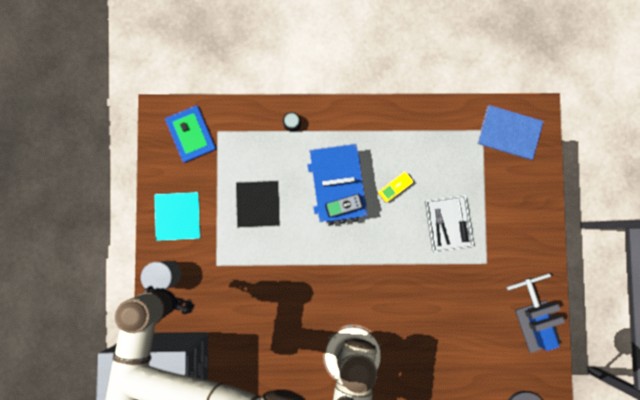

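The scene view shows the meter at (291,210) on the near side of the cover, the handle at (317,222), the black mat at (358,187), and the tray at (165,315). In the top view the meter is at (345,206), the handle at (339,181) and the mat at (258,204). The yellow decoy is at (397,186).

```bash
python3 - <<'E'
from h import *
f=np.load('t0.npz');b,d=f['b'].astype(int),f['d'];P=cloud('top',d)
hsv=cv2.cvtColor(f['b'],cv2.COLOR_BGR2HSV);H,S,V=[hsv[...,i].astype(int) for i in range(3)]
v,u=np.mgrid[0:400,0:640]
box=lambda u0,u1,v0,v1:(u>=u0)&(u<=u1)&(v>=v0)&(v<=v1)
def rep(n,m,z=None):
    uv=np.c_[u[m],v[m]].astype(np.float32)
    zz=np.median(P[m][:,2]); X=onplane('top',uv,z if z else zz)[:,:2].astype(np.float32)
    (c,s,a)=cv2.minAreaRect(X); 
    w=np.linalg.eigh(np.cov(X.T))[1][:,1]
    print(n,len(uv),'zmed',zz.round(4),'rect c',np.round(c,4),'size',np.round(s,3),'mean',X.mean(0).round(4),'long axis deg',np.degrees(np.arctan2(w[1],w[0])).round(1))
roi=box(300,372,138,232)
blue=(H>100)&(H<125)&(S>130)
rep('blue',roi&blue&(P[...,2]>.085),.095)
R2=box(312,368,150,222)&~(blue)
rep('handle white',box(315,362,172,190)&(V>170)&(S<60),.139)
rep('high',roi&(P[...,2]>.115))
rep('meter',box(320,366,192,220)&(P[...,2]>.115),.131)
rep('mat',box(225,290,170,235)&(V<70),.004)
# scene checks
a=f['a'];hs=cv2.cvtColor(a,cv2.COLOR_BGR2HSV)
m=(hs[...,2]<80)&(u>318)&(u<395)&(v>162)&(v<212)
X=onplane('scene',np.c_[u[m],v[m]],.004)[:,:2].astype(np.float32);print('mat scene',cv2.minAreaRect(X))
m=(hs[...,2]>140)&(hs[...,1]<70)&(u>300)&(u<335)&(v>200)&(v<242)
X=onplane('scene',np.c_[u[m],v[m]],.139)[:,:2].astype(np.float32);print('handle scene',m.sum(),cv2.minAreaRect(X))
cv2.imwrite('pics/c0.png',np.hstack([cv2.resize(f['b'][135:235,295:375],None,fx=4.8,fy=4.8,interpolation=2)[:480],cv2.resize(a[180:280,250:325],None,fx=4.8,fy=4.8,interpolation=2)[:480]])[:, :800])
E
```

```text
blue 2691 zmed 0.0951 rect c [0.6218 0.0536] size [0.258 0.17 ] mean [0.6364 0.0564] long axis deg -174.8
handle white 119 zmed 0.1371 rect c [0.6239 0.0561] size [0.013 0.108] mean [0.6238 0.0561] long axis deg 97.2
high 671 zmed 0.1324 rect c [0.6111 0.044 ] size [0.212 0.322] mean [0.5563 0.039 ] long axis deg -178.8
meter 528 zmed 0.1309 rect c [0.5418 0.0455] size [0.08  0.147] mean [0.5387 0.0359] long axis deg 106.1
mat 1749 zmed 0.0039 rect c [0.5562 0.3486] size [0.159 0.153] mean [0.5562 0.3488] long axis deg -177.2
mat scene ((0.5571966171264648, 0.3443368375301361), (0.16381831467151642, 0.15569685399532318), 2.1769514083862305)
handle scene 207 ((0.6303116679191589, 0.06018152832984924), (0.049219317734241486, 0.11981116980314255), 20.92983627319336)
```

View pics/c0.png

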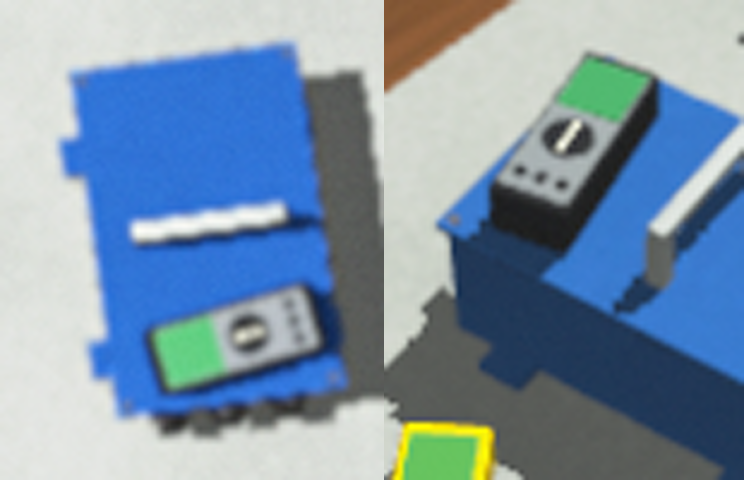

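The crop shows the meter face corners near (148,330), (303,285), (325,345) and (168,393), turned about 10° further than the handle bar at (133,232)–(288,213).

```bash
python3 - <<'E'
from h import *
c=np.array([[148,328],[305,284],[325,347],[168,394]],float);uv=(c+.5)/4.8-.5+[295,135]
X=onplane('top',uv,.131)[:,:2];print(X,X.mean(0));e=X[1]-X[0]+X[2]-X[3];print(np.linalg.norm(e)/2,np.degrees(np.arctan2(-e[1],-e[0])))
f=np.load('t0.npz');P=cloud('top',f['d']);v,u=np.mgrid[0:400,0:640];b=f['b']
hsv=cv2.cvtColor(b,cv2.COLOR_BGR2HSV)
m=(u>318)&(u<368)&(v>192)&(v<222)&~((hsv[...,0]>100)&(hsv[...,0]<125)&(hsv[...,1]>110))&(P[...,2]>.122)
m=cv2.morphologyEx(m.astype(np.uint8),cv2.MORPH_OPEN,np.ones((3,3)))>0
Y=onplane('top',np.c_[u[m],v[m]],.131)[:,:2].astype(np.float32);print(m.sum(),cv2.minAreaRect(Y),Y.mean(0))
def goal(n,xy):
    s=state();p=s['ee_pos'][:2];print(n,np.array(xy)-p,s['eef_rot'])
mt=Y.mean(0);goal('meter',mt)
E
```

```text
[[ 0.54835372  0.09835875]
 [ 0.579323   -0.01505078]
 [ 0.53375423 -0.02886801]
 [ 0.5007816   0.08439571]] [0.54055314 0.03470892]
0.1177596373276695 105.75314710066307
494 ((0.5393101572990417, 0.034658607095479965), (0.04963244870305061, 0.12158479541540146), 16.31625747680664) [0.539696   0.03489445]
meter [ 0.28858907 -0.53686154] [ 3.13958062e+00 -1.42161941e-04 -4.13986900e-01]
```

```bash
python3 -m crank '[0.0854,0,0,0,0.11,0.0854,0,0,0,0.11,0.0854,0,0,0,0.11,0.0854,0,0,0,0.11,0.0854,0,0,0,0.11,0.0854,0,0,0,0.11,0.0854,0,0,0,0.11,0.0854,0,0,0,0.11]' && python3 -m crank '[0.0854,0.02,-0.004,0,0,0.0854,0.037,-0.008,0,0,0.0854,0.037,-0.008,0,0,0.0854,0.037,-0.008,0,0,0.0854,0.037,-0.008,0,0,0.0854,0.037,-0.008,0,0,0.0854,0.037,-0.008,0,0,0.0854,0.037,-0.008,0,0]' && python3 -m crank '[0.0854,0.037,-0.008,0,0,0.0854,0.037,-0.008,0,0,0.0854,0.037,-0.008,0,0,0.0854,0.037,-0.008,0,0,0.0854,0.037,-0.008,0,0,0.0854,0.037,-0.008,0,0,0.0854,0.037,-0.008,0,0,0.0854,0.02,-0.004,0,0,0.0854,0,0,0,0]'
cat >> h.py <<'E'
def togo(xyz,yaw):
    s=state();y=s['eef_rot'][2];dl=np.array(xyz)-s['ee_pos']
    print('t',s['time_s'],'pos',s['ee_pos'].round(4),'rot',s['eef_rot'].round(3),'F',s['ft_force'].round(1),'w',round(s['width'],4),'g',round(s['grip_force'],1))
    t=y-yaw; t=(t+np.pi/2)%np.pi-np.pi/2
    for n,a in(('now',y),('after turn',yaw if abs((y-yaw+np.pi)%(2*np.pi)-np.pi)<1.6 else yaw+np.pi)):
        print(n,np.round([dl@[np.cos(a),np.sin(a),0],dl@[np.sin(a),-np.cos(a),0],-dl[2]],4),'turn',round(t,4))
E
python3 -c "
from h import *
togo([.540,.0348,.100],np.radians(-74))"
```

```text
time_s: 0.77
ee_pos: [0.2511, 0.5719, 0.2306]
eef_rot: [3.141, -0.001, -1.299]
ft_force: [0.6, -1.0, 0.1]
width: 0.0856
grip_force: 0.0
time_s: 1.43
ee_pos: [0.3855, 0.3184, 0.2311]
eef_rot: [3.141, -0.0, -1.293]
ft_force: [1.3, -0.3, 1.0]
width: 0.0852
grip_force: 0.0
time_s: 2.18
ee_pos: [0.5202, 0.0651, 0.2306]
eef_rot: [3.14, -0.001, -1.299]
ft_force: [-0.6, -0.1, -0.8]
width: 0.0853
grip_force: 0.0
t 2.1833 pos [0.5202 0.0651 0.2306] rot [ 3.140e+00 -1.000e-03 -1.299e+00] F [-0.6 -0.1 -0.8] w 0.0853 g 0.0
now [ 0.0345 -0.0109  0.1306] turn -0.0072
after turn [ 0.0346 -0.0107  0.1306] turn -0.0072
```

```bash
python3 -m crank '[0.0854,0.017,-0.0055,0,-0.007,0.0854,0.0175,-0.0055,0,0,0.0854,0,0,0.02,0,0.0854,0,0,0.02,0,0.0854,0,0,0.015,0,0.0854,0,0,0,0]'; python3 - <<'E'
from h import *
togo([.540,.0348,.100],np.radians(-74))
a,_=grab('scene');b,_=grab('top')
cv2.imwrite('pics/c1.png',np.hstack([cv2.resize(b[135:235,295:375],None,fx=4.8,fy=4.8),cv2.resize(a[150:250,240:325],None,fx=4.8,fy=4.8)])[:,:800])
E
```

```text
time_s: 2.68
ee_pos: [0.5368, 0.0381, 0.1726]
eef_rot: [3.134, 0.001, -1.287]
ft_force: [-0.6, 0.3, 0.3]
width: 0.085
grip_force: 0.0
t 2.6833 pos [0.5368 0.0381 0.1726] rot [ 3.134e+00  1.000e-03 -1.287e+00] F [-0.6  0.3  0.3] w 0.085 g 0.0
now [ 0.004  -0.0022  0.0726] turn 0.0041
after turn [ 0.004  -0.0022  0.0726] turn 0.0041
```

View pics/c1.png

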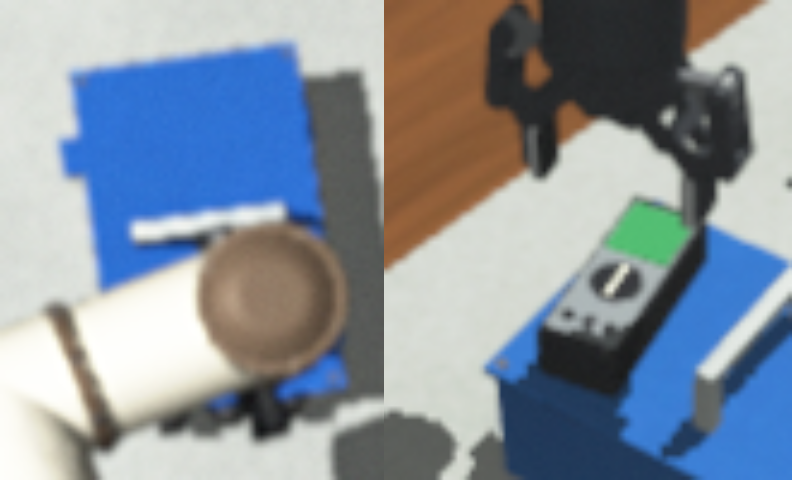

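The gripper stands above the meter, with its fingers straddling the width, one at about (540,150) and the other at (695,200). I'm descending.

```bash
python3 -m crank '[0.0854,0.002,-0.001,0.018,0,0.0854,0,0,0.018,0,0.0854,0,0,0.012,0,0.0854,0,0,0.006,0,0.0854,0,0,0,0,0.0854,0,0,0,0]'; python3 -c "
from h import *
togo([.540,.0348,.100],np.radians(-74))"
```

```text
time_s: 3.28
ee_pos: [0.5417, 0.0369, 0.1234]
eef_rot: [-3.14, -0.0, -1.286]
ft_force: [-0.4, 0.4, 0.7]
width: 0.0854
grip_force: 0.0
t 3.2833 pos [0.5417 0.0369 0.1234] rot [-3.14  -0.    -1.286] F [-0.4  0.4  0.7] w 0.0854 g 0.0
now [0.0016 0.0022 0.0234] turn 0.0054
after turn [0.0016 0.0022 0.0234] turn 0.0054
```

```bash
python3 -m crank '[0.0854,0.001,0.001,0.012,0.003,0.0854,0,0,0.01,0,0.0854,0,0,0,0,0.075,0,0,0,0,0.065,0,0,0,0,0.055,0,0,0,0,0.045,0,0,0,0,0.04,0,0,0,0,0.04,0,0,0,0,0.04,0,0,0,0]'; python3 -c "
from h import *
togo([.540,.0348,.100],np.radians(-74))"
```

```text
time_s: 4.12
ee_pos: [0.5411, 0.0356, 0.1013]
eef_rot: [-3.139, -0.0, -1.289]
ft_force: [0.2, 1.2, 5.8]
width: 0.0492
grip_force: 63.7
t 4.1167 pos [0.5411 0.0356 0.1013] rot [-3.139 -0.    -1.289] F [0.2 1.2 5.8] w 0.0492 g 63.7
now [0.0005 0.0013 0.0013] turn 0.0023
after turn [0.0005 0.0013 0.0013] turn 0.0023
```

```bash
python3 -m crank '[0.04,0,0,-0.004,0,0.04,0,0,-0.01,0,0.04,0,0,-0.02,0,0.04,0,0,-0.025,0,0.04,0,0,-0.025,0,0.04,0,0,-0.015,0,0.04,0,0,0,0]'; python3 -c "
from h import *
togo([.556,.347,.2],np.radians(-74))
a,_=grab('scene','s2.png')"
```

```text
time_s: 4.7
ee_pos: [0.5419, 0.0356, 0.2031]
eef_rot: [-3.135, -0.0, -1.289]
ft_force: [1.4, 0.5, -2.3]
width: 0.049
grip_force: 63.0
t 4.7 pos [0.5419 0.0356 0.2031] rot [-3.135 -0.    -1.289] F [ 1.4  0.5 -2.3] w 0.049 g 63.0
now [-0.2952 -0.1     0.0031] turn 0.0021
after turn [-0.2954 -0.0994  0.0031] turn 0.0021
```

View pics/s2.png

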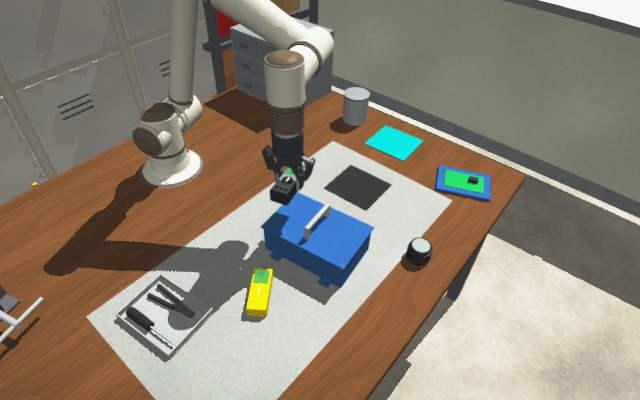

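The meter is held level above the cover at about (288,185), and the mat is clear at (358,187). Next I carry it there.

```bash
python3 -m crank '[0.04,-0.015,-0.005,0,0,0.04,-0.03,-0.01,0,0,0.04,-0.035,-0.012,0,0,0.04,-0.035,-0.012,0,0,0.04,-0.035,-0.012,0,0,0.04,-0.035,-0.012,0,0,0.04,-0.035,-0.012,0,0,0.04,-0.035,-0.012,0,0,0.04,-0.025,-0.008,0,0,0.04,-0.015,-0.005,0,0]' && python3 -m crank '[0.04,0,0,0,0,0.04,0,0,0.025,0,0.04,0,0,0.03,0,0.04,0,0,0.025,0,0.04,0,0,0.015,0,0.04,0,0,0,0,0.04,0,0,0,0]'; python3 -c "
from h import *
togo([.556,.347,.0103],np.radians(-74))"
```

```text
time_s: 5.58
ee_pos: [0.5531, 0.3489, 0.196]
eef_rot: [3.137, -0.001, -1.288]
ft_force: [0.4, 0.6, -3.2]
width: 0.0491
grip_force: 62.9
time_s: 6.17
ee_pos: [0.554, 0.3448, 0.1028]
eef_rot: [3.138, -0.002, -1.291]
ft_force: [0.6, 0.1, -2.0]
width: 0.0491
grip_force: 62.9
t 6.1667 pos [0.554  0.3448 0.1028] rot [ 3.138e+00 -2.000e-03 -1.291e+00] F [ 0.6  0.1 -2. ] w 0.0491 g 62.9
now [-0.0016 -0.0026  0.0925] turn 0.0008
after turn [-0.0016 -0.0026  0.0925] turn 0.0008
```

```bash
python3 -m crank '[0.04,0,0,0.02,0,0.04,0,0,0.025,0,0.04,0,0,0.02,0,0.04,0,0,0.012,0,0.04,0,0,0.006,0,0.04,0,0,0.003,0,0.04,0,0,0.001,0,0.04,0,0,0,0,0.04,0,0,0,0]'; python3 -c "
from h import *
togo([.556,.347,.0103],np.radians(-74))"
```

```text
time_s: 6.92
ee_pos: [0.5552, 0.3472, 0.0187]
eef_rot: [-3.139, 0.001, -1.289]
ft_force: [0.4, -0.6, -2.7]
width: 0.0493
grip_force: 63.0
t 6.9167 pos [0.5552 0.3472 0.0187] rot [-3.139e+00  1.000e-03 -1.289e+00] F [ 0.4 -0.6 -2.7] w 0.0493 g 63.0
now [ 0.0004 -0.0007  0.0084] turn 0.0021
after turn [ 0.0004 -0.0007  0.0084] turn 0.0021
```

```bash
python3 -m crank '[0.04,0,0,0.002,0,0.04,0,0,0.002,0,0.04,0,0,0.001,0,0.04,0,0,0,0,0.04,0,0,0,0]'; python3 -m crank '[0.04,0,0,0.001,0,0.04,0,0,0.001,0,0.04,0,0,0,0,0.04,0,0,0,0]'
```

```text
time_s: 7.33
ee_pos: [0.5545, 0.3465, 0.0122]
eef_rot: [3.141, -0.0, -1.29]
ft_force: [-0.8, -0.6, -3.0]
width: 0.0491
grip_force: 63.0
time_s: 7.67
ee_pos: [0.5546, 0.3466, 0.0104]
eef_rot: [-3.141, 0.0, -1.29]
ft_force: [-0.1, -0.6, -2.3]
width: 0.0492
grip_force: 63.0
```

```bash
python3 -m crank '[0.04,0,0,0.001,0,0.04,0,0,0,0,0.04,0,0,0,0]'; python3 -m crank '[0.04,0,0,0.001,0,0.04,0,0,0,0,0.04,0,0,0,0]'
```

```text
time_s: 7.92
ee_pos: [0.5546, 0.3466, 0.0104]
eef_rot: [-3.141, 0.0, -1.289]
ft_force: [-3.3, -1.0, 5.3]
width: 0.0492
grip_force: 63.7
time_s: 8.17
ee_pos: [0.5546, 0.3466, 0.0103]
eef_rot: [-3.141, -0.0, -1.289]
ft_force: [-4.5, -2.0, 9.9]
width: 0.0491
grip_force: 64.4
```

Contact is made at 10 N. Now I open the fingers and rise straight up.

```bash
python3 -m crank '[0.052,0,0,0,0,0.06,0,0,0,0,0.07,0,0,0,0,0.0854,0,0,0,0,0.0854,0,0,0,0,0.0854,0,0,-0.01,0,0.0854,0,0,-0.02,0,0.0854,0,0,-0.035,0,0.0854,0,0,-0.04,0,0.0854,0,0,-0.04,0]' && python3 -m crank '[0.0854,0,0,-0.04,0,0.0854,0,0,-0.02,0,0.0854,0,0,0,0]'; python3 -c "
from h import *
a,_=grab('scene','s3.png')
togo([.624,.056,.2],np.radians(97-90+180-90))"
```

```text
time_s: 9.0
ee_pos: [0.5543, 0.3461, 0.1551]
eef_rot: [3.141, -0.001, -1.29]
ft_force: [0.0, 0.7, 0.5]
width: 0.0853
grip_force: 0.0
time_s: 9.25
ee_pos: [0.5571, 0.3482, 0.2216]
eef_rot: [-3.129, 0.005, -1.289]
ft_force: [1.3, 0.0, 0.4]
width: 0.0852
grip_force: 0.0
t 9.3 pos [0.5557 0.3474 0.2179] rot [-3.134  0.004 -1.29 ] F [-0.1 -0.3 -0.6] w 0.0858 g 0.0
now [0.299  0.0152 0.0179] turn 0.159
after turn [ 0.2976 -0.0323  0.0179] turn 0.159
```

View pics/s3.png

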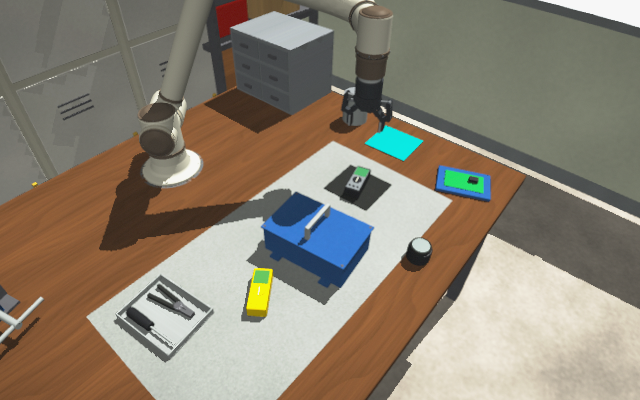

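The meter lies face up on the mat at (357,180), released. The cover is still seated, with its handle at (317,222). I'll re-measure the cover.

```bash
python3 - <<'E'
from h import *
b,d=grab('top');P=cloud('top',d);v,u=np.mgrid[0:400,0:640]
hsv=cv2.cvtColor(b,cv2.COLOR_BGR2HSV);H,S,V=[hsv[...,i].astype(int) for i in range(3)]
m=(u>300)&(u<372)&(v>138)&(v<232)&(H>100)&(H<125)&(S>130)&(P[...,2]>.085)
print(m.sum(),cv2.minAreaRect(onplane('top',np.c_[u[m],v[m]],.095)[:,:2].astype(np.float32)),P[m][:,2].std())
m=(u>315)&(u<362)&(v>172)&(v<190)&(V>170)&(S<60)
X=onplane('top',np.c_[u[m],v[m]],.139)[:,:2].astype(np.float32);w=np.linalg.eigh(np.cov(X.T))[1][:,1]
print(m.sum(),cv2.minAreaRect(X),X.mean(0),np.degrees(np.arctan2(w[1],w[0])))
E
```

```text
3212 ((0.6219182014465332, 0.05334557592868805), (0.2584761381149292, 0.16995936632156372), 7.354734420776367) 0.10135691745754642
117 ((0.623696506023407, 0.05609291046857834), (0.012783946469426155, 0.10827820003032684), 7.431556701660156) [0.6237172  0.05587743] 97.24169301913862
```

```bash
python3 -m crank '[0.0854,0,0,0,0.076,0.0854,0.012,-0.001,0,0.076,0.0854,0.035,-0.004,0,0,0.0854,0.038,-0.004,0,0,0.0854,0.038,-0.004,0,0,0.0854,0.038,-0.004,0,0,0.0854,0.038,-0.004,0,0,0.0854,0.038,-0.004,0,0,0.0854,0.036,-0.004,0,0,0.0854,0.02,-0.002,0,0]' && python3 -m crank '[0.0854,0,0,0,0,0.0854,0,0,0,0,0.0854,0,0,0,0]'; python3 -c "
from h import *
togo([.6234,.0548,.115],np.radians(-82.6))"
```

```text
time_s: 10.18
ee_pos: [0.6231, 0.0564, 0.2112]
eef_rot: [3.137, -0.001, -1.445]
ft_force: [0.5, 1.3, 0.5]
width: 0.0856
grip_force: 0.0
time_s: 10.43
ee_pos: [0.6232, 0.0603, 0.2119]
eef_rot: [3.139, -0.0, -1.442]
ft_force: [-0.2, 0.3, 0.2]
width: 0.085
grip_force: 0.0
t 10.4333 pos [0.6232 0.0603 0.2119] rot [ 3.139 -0.    -1.442] F [-0.2  0.3  0.2] w 0.085 g 0.0
now [0.0055 0.0005 0.0969] turn -0.0003
after turn [0.0055 0.0005 0.0969] turn -0.0003
```

```bash
python3 -m crank '[0.0854,0.0055,0.0005,0.015,0,0.0854,0,0,0.025,0,0.0854,0,0,0.025,0,0.0854,0,0,0.02,0,0.0854,0,0,0.008,0,0.0854,0,0,0.003,0,0.0854,0,0,0,0,0.0854,0,0,0,0]'; python3 - <<'E'
from h import *
togo([.6234,.0548,.115],np.radians(-82.6))
a,_=grab('scene');cv2.imwrite('pics/c4.png',cv2.resize(a[130:290,240:400],None,fx=3.7,fy=3.7))
E
```

```text
time_s: 11.1
ee_pos: [0.6249, 0.0554, 0.1185]
eef_rot: [-3.139, -0.0, -1.441]
ft_force: [-0.1, -0.2, 0.8]
width: 0.0856
grip_force: 0.0
t 11.1 pos [0.6249 0.0554 0.1185] rot [-3.139 -0.    -1.441] F [-0.1 -0.2  0.8] w 0.0856 g 0.0
now [0.0004 0.0015 0.0035] turn 0.001
after turn [0.0004 0.0015 0.0035] turn 0.001
```

View pics/c4.png

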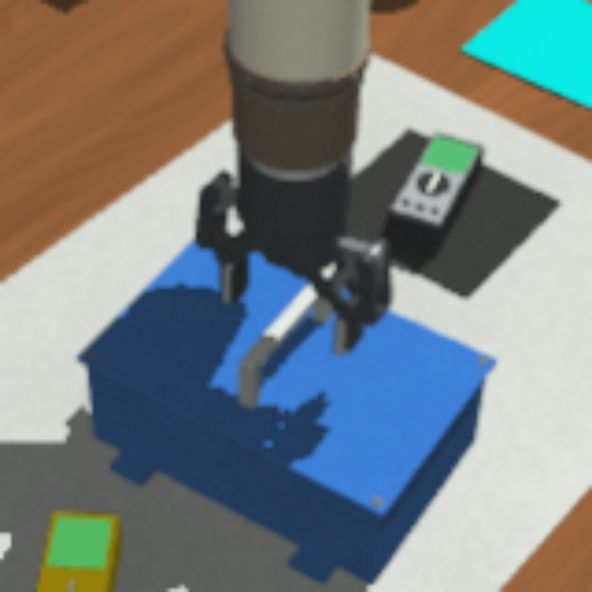

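The fingers straddle the bar, at about (232,285) and (345,335), with the handle between them. I'm lowering 3 mm and closing.

```bash
python3 -m crank '[0.07,0,0.001,0.003,0,0.055,0,0,0,0,0.04,0,0,0,0,0.03,0,0,0,0,0.02,0,0,0,0,0.015,0,0,0,0,0.01,0,0,0,0,0.005,0,0,0,0,0.005,0,0,0,0,0.005,0,0,0,0]'
```

```text
time_s: 11.98
ee_pos: [0.6237, 0.0546, 0.1147]
eef_rot: [-3.14, -0.0, -1.442]
ft_force: [1.2, -0.2, 1.8]
width: 0.0108
grip_force: 58.5
```

```bash
python3 -m crank '[0.005,0,0,-0.002,0,0.005,0,0,-0.003,0,0.005,0,0,-0.004,0,0.005,0,0,-0.004,0,0.005,0,0,-0.004,0,0.005,0,0,-0.003,0,0.005,0,0,0,0,0.005,0,0,0,0]'; python3 - <<'E'
from h import *
a,_=grab('scene');cv2.imwrite('pics/c5.png',cv2.resize(a[130:290,240:400],None,fx=3.7,fy=3.7))
E
```

```text
time_s: 12.65
ee_pos: [0.6231, 0.0546, 0.1346]
eef_rot: [-3.141, 0.0, -1.442]
ft_force: [-0.6, -0.2, -5.3]
width: 0.0111
grip_force: 58.5
```

View pics/c5.png

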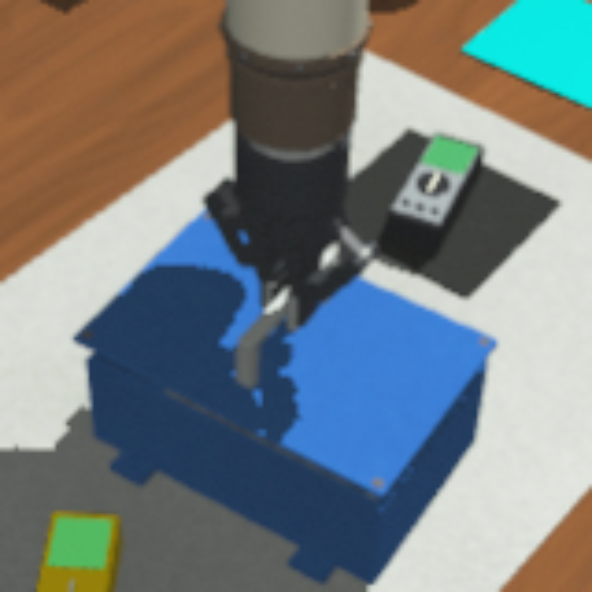

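The cover has come up level, its near edge about 20 px (in the crop) above the box rim, and the gripper holds the bar at (280,300). I'm lifting the remaining 8 cm.

```bash
python3 -m crank '[0.005,0,0,-0.004,0,0.005,0,0,-0.008,0,0.005,0,0,-0.012,0,0.005,0,0,-0.014,0,0.005,0,0,-0.014,0,0.005,0,0,-0.012,0,0.005,0,0,-0.008,0,0.005,0,0,-0.005,0,0.005,0,0,-0.003,0,0.005,0,0,0,0]' && python3 -m crank '[0.005,0,0,0,0,0.005,0,0,0,0,0.005,0,0,0,0,0.005,0,0,0,0,0.005,0,0,0,0,0.005,0,0,0,0]'; python3 - <<'E'
from h import *
a,_=grab('scene','s6.png')
b,d=grab('top');P=cloud('top',d);v,u=np.mgrid[0:400,0:640]
hsv=cv2.cvtColor(b,cv2.COLOR_BGR2HSV)
m=(u>290)&(u<380)&(v>125)&(v<235)&(hsv[...,0]>100)&(hsv[...,0]<125)&(hsv[...,1]>130)&(P[...,2]>.15)&(P[...,2]<.24)
X=P[m];c=np.linalg.lstsq(np.c_[X[:,:2]-X[:,:2].mean(0),np.ones(len(X))],X[:,2],rcond=None)[0]
print(m.sum(),'slope,z',c,cv2.minAreaRect(X[:,:2].astype(np.float32)));s=state();print(s['time_s'],s['ee_pos'],abs(s['qd']).max(),s['grip_force'],s['ft_force'])
E
```

```text
time_s: 13.53
ee_pos: [0.6231, 0.0545, 0.2148]
eef_rot: [-3.141, 0.0, -1.442]
ft_force: [-1.2, -0.3, -4.3]
width: 0.0108
grip_force: 58.5
time_s: 14.03
ee_pos: [0.623, 0.0545, 0.2141]
eef_rot: [3.141, -0.0, -1.442]
ft_force: [0.4, 0.0, -5.4]
width: 0.0109
grip_force: 58.5
2059 slope,z [-0.00265728  0.00074565  0.19428304] ((0.6212152242660522, 0.05331150442361832), (0.26005280017852783, 0.1677767038345337), 6.70515775680542)
14.1333 [0.62305942 0.05451453 0.21424785] 0.0030422689181964302 58.538623452186584 [-0.30860652 -0.04843288 -4.94661521]
```

View pics/s6.png

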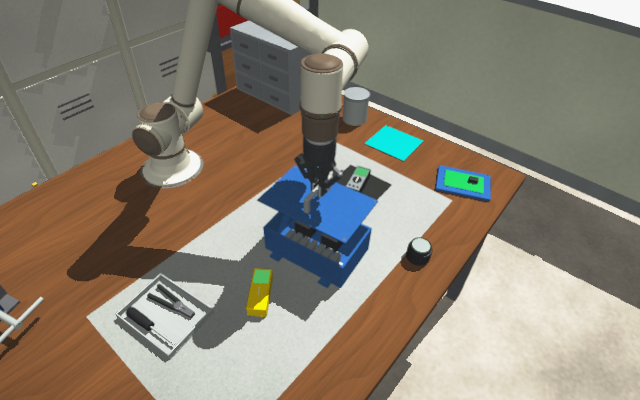

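The cover is held level at (318,205), about 10 cm above the open box. The meter rests on the mat at (358,179) and the tray is untouched. Handing in.

```bash
python3 -c "
from rig import *
print(sign_off())"
```

```text
the job is handed in; nothing more can be done
None
```

The job is handed in at about 14 s: the meter lies face up and released on the black mat, the cover is held steady and level about 10 cm above the box, and the tools in the tray were not touched; the hand-in call gave no verdict.

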